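# Bring the tall jar round to the scanner

## Task

Turn the stock carousel by its centre handle until the one tall jar stands squarely in front of the code scanner's window, and hold it still there for the scan: finish with the gripper still holding the handle. Leave every jar standing upright in the tray and do not touch the jars, and leave the things lying around on the bench where they are.

Things in the scene. Friction and masses are not known exactly. Their poses are not given: they have to be found in the camera images.
- carousel (a joint): round wooden tray (304 mm wide) on a bearing base fixed to the bench; turns endlessly, value grows counter-clockwise from above, zero arbitrary. Drags lightly (0.05 N m): stays where left. Tray floor 30 mm, raised edge 42 mm above the bench. Five jars stand loose in a ring, centres about 112 mm from the axis, about 60 degrees apart, one place empty; they ride round with the tray
- handle: the carousel's centre handle, fixed to the tray and turning with it: an upside-down U of two 10 mm steel legs 92 mm apart and a level round wooden bar, 18 mm thick, 116 mm long. Origin on the turning axis at its foot, 36 mm above the bench; x along the bar, z up
- handle_grip (a point): middle of the handle's wooden bar, on the turning axis, 168 mm above the bench; x runs along the bar, z up. The bar's top is at 177 mm, its underside at 159 mm, with free space under it between the legs
- tall_jar: the one tall jar: amber glass with paper band and black screw lid, 54 mm diameter, 118 mm tall, loose on the tray; same make and thickness as the squat ones; origin at the centre of its underside, z up
- squat_jar1: squat jar, amber glass with paper band and black screw lid, 54 mm diameter, 60 mm tall, loose on the tray; origin at the centre of its underside, z up
- squat_jar2: squat jar, amber glass with paper band and black screw lid, 54 mm diameter, 60 mm tall, loose on the tray; origin at the centre of its underside, z up
- squat_jar3: squat jar, amber glass with paper band and black screw lid, 54 mm diameter, 60 mm tall, loose on the tray; origin at the centre of its underside, z up
- squat_jar4: squat jar, amber glass with paper band and black screw lid, 54 mm diameter, 60 mm tall, loose on the tray; origin at the centre of its underside, z up
- scanner_window (a point): window centre of the hands-free code scanner, a grey and black head on a round foot, fixed on the bench to the robot's right of the carousel. 118 mm above the bench, 211 mm from the carousel's axis; window 52 mm wide. x points level, away from the carousel; the window looks along -x straight at the axis; y sideways along the window, z up. Head 74 mm wide, top 162 mm above the bench
- tape_roll: bystander: roll of packing tape lying flat, 104 mm across, 48 mm high; origin at the centre of its underside
- carton: bystander: small closed cardboard carton, 120 x 90 x 75 mm; origin at the centre of its underside
- box_cutter: bystander: box cutter lying flat, about 145 x 30 x 16 mm; origin at its underside near the middle, x along it
Mind the look-alikes: they are no part of the job. Leave any red look-alike of the squat_jar2 alone.

How it is judged:
By the outcome, as a careful person would: the job done as asked, in the order asked, and still so for the second after the job is handed in, while the arm keeps its last pose, push and grip.
It also fails if it takes over 54 s, if anything falls off the work surface, if the arm or the gripper's body presses on something with over 40 N, if the wrist force passes 120 N, or if a joint passes its speed limit or range.

## Robot

A 6-joint arm with a two-finger parallel gripper is mounted at the origin on the work surface. World frame = base frame: x ahead of the robot, y to its left, z up, the work surface at z = 0. Lengths are in m, angles in rad, forces in N, time in s.
With the tool pointing down it reaches from about 0.225 to 0.875 m from the base axis. Payload 3.4 kg.
Tool frame: the origin (TCP) lies midway between the tips of the shut fingers; the grasp point (between the pads) lies 19 mm behind it (pinch_z is the distance from the TCP to the grasp point, in m); z points along the fingers, y is the line along which they close (so a half turn about z gives the same grasp; the last joint's range is limited). The gripper opens to 85 mm and grips with 20 to 120 N. Pads are 22 mm wide; open, the fingers measure 114 mm over their backs; the gripper's body (76 mm by 85 mm) begins 54 mm behind the grasp point. The pads swing forward as they close: fully open they stand 13 mm farther back than shut.
Start: joints at [1.113, 0.276, 1.505, -0, 1.361, -0.121], TCP at [0.19, 0.543, 0.199] pointing down, gripper open.
Joint ranges: [-2.89, 2.89], [-0.75, 2.08], [0.22, 2.7], [-1.18, 4.32], [0.11, 2.71], [-2.7, 2.7]. Speed limits (rad/s): [2.57, 2.57, 3.14, 3.14, 3.14, 3.14].

## Interface

Orientations are given as a unit quaternion [w, x, y, z].
In Python, from rig import get_state, get_image, sign_off, pinch_z gives the robot as it stands.
- The arm moves only by the tool send_rows, never from a script. Its argument "steps" is one flat list of numbers, 5 for each row, row after row: the gripper's target within -1 to 1 (fully open at 1, half-way at 0, shut at -1), then the shift along the tool's x, y, z in cm, then the turn about the tool's z in degrees. In form: [gripper, x, y, z, roll, gripper, x, y, z, roll, ...]. A call has 1 to 12 rows; each row shifts and turns the commanded pose from where the row before left it, along the tool's axes as they then stand; what a row does not reach is not made up. A row lasts 1/10 s, in which the tool goes at most 50 mm and 8.59 degrees, less where a joint would pass 70% of its speed; a pose out of reach is approached as far as the arm can. A call is refused whole if a number of a shift passes 5 or a number of a turn 8.59, either way. A call with a gripper value outside its range is refused whole. The fingers move at their own pace and stop on an object; "newtons" is the grip in N (left out, the last holds). Time passes only in rows, so rows that do not move let the fingers close. It gives the time, the measured TCP pose, the force, the opening and the grip force at its end, in the units of the state.
- get_state(): the state, without advancing time (a new reading comes with each control period).
- get_image(name): name is "side" or "top"; returns a dict with "color" (400x640x3 uint8, red, green, blue), "mtx" (3x3 intrinsics, pixels), "T" (4x4, takes a point from camera to world coordinates). Camera axes: x right, y down, z forward; pixel columns grow to the right and rows downward; lengths in m; the calibration is good to about 2 mm. A picture is of the moment at which its call begins. There is no depth.
- sign_off(): hands the job in; it is judged then, once.
The state is a dict: "clock": time; "qpos": joint angles; "qd": joint speeds; "effort": joint torques, N m; "position": TCP position; "ee_rot": TCP orientation; "contact_force": force on the tool from outside, world axes, zero at the start; "moment": the same for the moment, N m; "width": finger opening in m; "gripper_force": force on a finger pad.
Only numpy, scipy, OpenCV 4.12 (cv2) and the standard library are available. Lean on these libraries where they do the work, as an engineer would, in place of code of your own. Each camera call takes 0.05 s, during which the arm holds its last target. There are 200 camera calls.

## Working session

There is one attempt and no reset: what is moved stays moved. The work goes in short steps, Python scripts to look and compute and a tool call to move; the robot and the scene stay as the last step left them, time stands still between calls to the robot, and variables do not carry over. Pictures are saved under pics/ and viewed, at most 10 in all, crops included, and the job is handed in when it is done.

Besides the shell and the picture viewer there is one more tool, called after "Emit:" as name(argument=value, ...) on one line, values as JSON. send_rows: Moves the arm, as the interface text tells. Its arguments: {"type":"object","properties":{"steps":{"type":"array"},"newtons":{"type":"number"}},"required":["steps"]}

```bash
mkdir -p pics
python3 - <<'E'
from rig import *
import cv2,numpy as np
print(get_state(),pinch_z)
for n in("top","side"):
    d=get_image(n);cv2.imwrite(f"pics/{n}0.png",d["color"][...,::-1]);print(d["mtx"],d["T"])
E
```

```text
{'clock': 0.0, 'qpos': array([ 1.11302379e+00,  2.76560300e-01,  1.50612559e+00,  4.56630430e-05,
        1.36070267e+00, -1.20977514e-01]), 'qd': array([-2.57265169e-04,  9.58412136e-04,  3.74011095e-04,  8.01815464e-05,
        2.87709891e-04,  3.82468426e-04]), 'effort': array([ 1.15324434e-03, -4.16780233e+01, -2.45801139e+01, -9.56216695e-05,
        1.11334742e-02, -6.71295979e-07]), 'position': array([0.18973229, 0.54217544, 0.19786256]), 'ee_rot': array([-2.77630071e-04,  1.67607391e-01,  9.85853415e-01, -8.54245186e-04]), 'contact_force': array([-0.10196421,  0.30927364, -0.57962457]), 'moment': array([ 0.03232779,  0.0385573 , -0.00917435]), 'gripper_force': 0.0, 'width': 0.08560997970581333} 0.0187
[[442.67685897   0.         316.49321994]
 [  0.         442.67685897 196.3463482 ]
 [  0.           0.           1.        ]] [[ 1.14861183e-02 -9.93296232e-01  1.15024629e-01  4.54739341e-01]
 [-9.99932383e-01 -1.16187609e-02 -4.82763448e-04  1.43873055e-01]
 [ 1.81597077e-03 -1.15011306e-01 -9.93362523e-01  1.15411508e+00]
 [ 0.00000000e+00  0.00000000e+00  0.00000000e+00  1.00000000e+00]]
[[490.38361126   0.         315.883545  ]
 [  0.         490.38361126 204.81562241]
 [  0.           0.           1.        ]] [[-0.97411706 -0.15317173  0.16623592  0.32803107]
 [-0.22589086  0.68671175 -0.6909416   1.11368728]
 [-0.00832344 -0.71060918 -0.70353772  1.15270189]
 [ 0.          0.          0.          1.        ]]
```

View pics/top0.png

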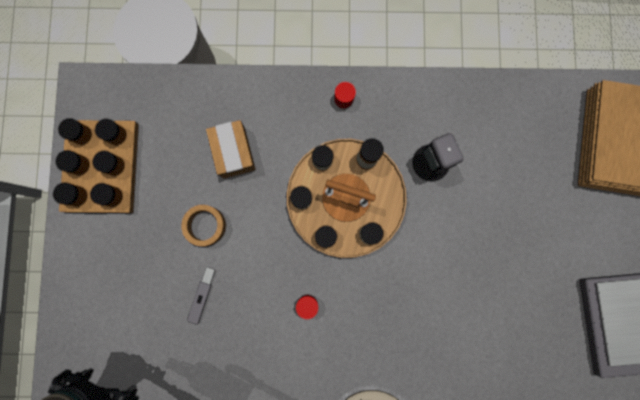

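View pics/side0.png

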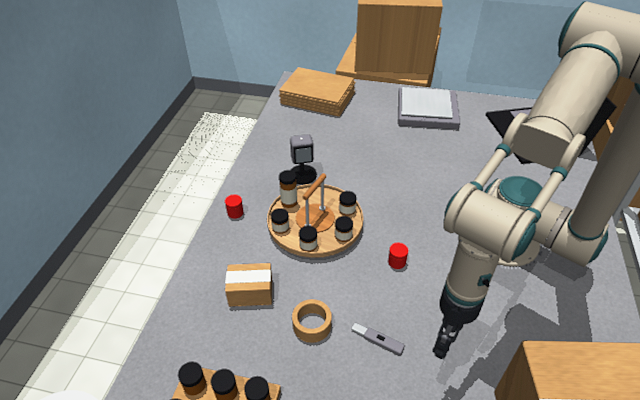

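The top view shows the carousel near (346,198), with its bar running from about (327,186) to (374,201). The tall jar's lid is at (371,151), and the scanner has its head at (447,148) and foot at (430,163). There are red look-alikes at (345,95) and (307,307). The side view agrees, with the tall jar at (288,187), the scanner window at (303,152) and the bar from (307,195) to (324,180).

```bash
cat > h.py <<'E'
from rig import *
import cv2,numpy as np
def ray(d,uv,z):
    r=d["T"][:3,:3]@np.linalg.solve(d["mtx"],[*uv,1.]);o=d["T"][:3,3];return (o+r*(z-o[2])/r[2])[:2]
def blobs(m,amin=60):
    c,_=cv2.findContours(m.astype(np.uint8),cv2.RETR_EXTERNAL,cv2.CHAIN_APPROX_NONE)
    return [x for x in c if cv2.contourArea(x)>amin]
E
python3 - <<'E'
from h import *
d=get_image("top");im=d["color"];hsv=cv2.cvtColor(im,cv2.COLOR_RGB2HSV)
H,S,V=[hsv[...,i].astype(int) for i in range(3)]
roi=np.zeros(V.shape,bool);roi[130:265,280:480]=1
tray=roi&(S>70)&(H<25)&(V>60)
c=max(blobs(tray),key=cv2.contourArea)
hull=cv2.convexHull(c);e=cv2.fitEllipse(hull);print("tray",e,ray(d,e[0],.042))
for c in blobs(roi&(V<45)):
    (u,v),r=cv2.minEnclosingCircle(c);print("dark",u,v,r,cv2.contourArea(c),ray(d,(u,v),.09),ray(d,(u,v),.148))
# scanner head top
g=roi&(S<40)&(V>75)
g[:,:405]=0
print("px",im[147,447],im[160,425],im[200,450],im[186,330],im[195,355],im[205,330])
big=cv2.resize(im[120:270,275:475],None,fx=4,fy=4,interpolation=cv2.INTER_CUBIC)
s=get_image("side");im2=s["color"]
b2=cv2.resize(im2[125:265,240:380],None,fx=4,fy=4,interpolation=cv2.INTER_CUBIC)
cv2.imwrite("pics/t1.png",big[...,::-1]);cv2.imwrite("pics/s1.png",b2[...,::-1])
E
```

```text
tray ((345.9568786621094, 197.93511962890625), (118.9463882446289, 120.06800842285156), 102.8468246459961) [0.58034256 0.06879832]
dark 325.5 236.5 10.12432861328125 291.0 [0.48141218 0.12067584] [0.47995837 0.12194021]
dark 371.26190185546875 233.5 10.842459678649902 312.5 [0.48984108 0.01104723] [0.48792785 0.01828696]
dark 301.0 197.42857360839844 10.618722915649414 306.0 [0.57488301 0.18080188] [0.56833453 0.17878906]
dark 322.0 156.6666717529297 11.080618858337402 321.0 [0.67578514 0.13101293] [0.66373695 0.13171388]
dark 430.1611022949219 161.85044860839844 18.86920738220215 813.0 [ 0.66603798 -0.13334965] [ 0.65452106 -0.11823952]
dark 371.0538330078125 151.11538696289062 12.270804405212402 390.5 [0.69104162 0.0110046 ] [0.67816188 0.01824664]
px [120 118 121] [18 16 16] [118 118 117] [112  73  42] [100  64  34] [155 100  56]
```

View pics/t1.png

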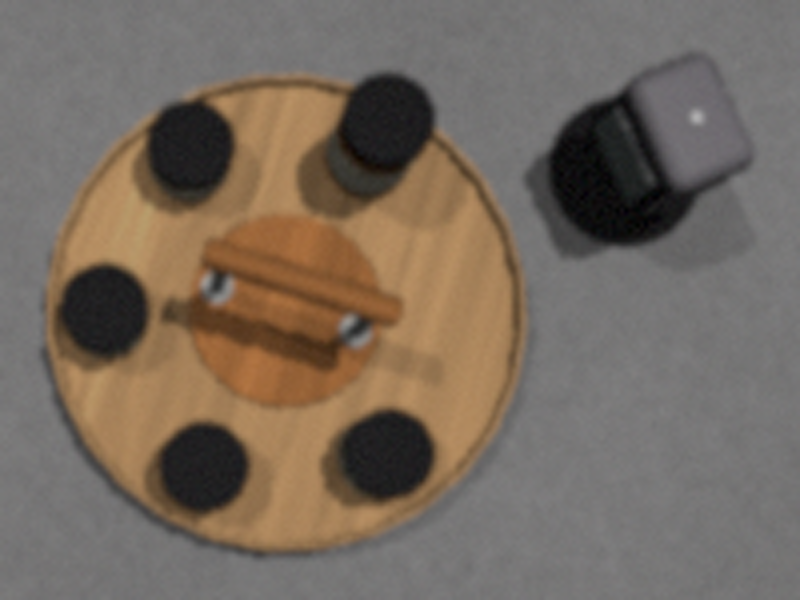

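View pics/s1.png

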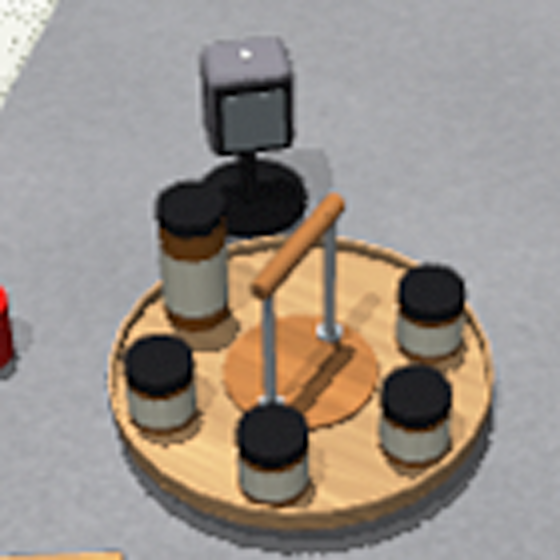

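The top crop shows the bar's centreline running from (205,252) to (400,308) and the head top as a quad around (690,122). In the side crop, the window quad is centred near (254,120).

Run:
```python
from h import *
d=get_image("top");s=get_image("side")
T=lambda x,y,z:ray(d,(275+(x+.5)/4-.5,120+(y+.5)/4-.5),z)
S=lambda x,y,z:ray(s,(240+(x+.5)/4-.5,125+(y+.5)/4-.5),z)
ax=np.array([.580,.069]);ang=lambda v:np.degrees(np.arctan2(v[1],v[0]))
a,b=T(205,252,.168),T(400,308,.168);print("bar top",a,b,(a+b)/2,ang(b-a),np.linalg.norm(b-a))
a,b=S(342,205,.168),S(262,284,.168);print("bar side",a,b,(a+b)/2,ang(a-b),np.linalg.norm(a-b))
for n,p in dict(head=T(690,122,.162),foot=T(622,170,.01),wside=S(254,120,.118),footside=S(257,197,.01),tallT=T(388,119,.148),tallS=S(192,207,.148)).items():
    print(n,p,ang(p-ax),np.linalg.norm(p-ax))
l,r=S(221,125,.118),S(288,117,.118);print("window normal",ang(l-r)+90,np.linalg.norm(l-r))
im=d["color"].astype(int);m=np.zeros(im.shape[:2],bool);sub=im[125:175,428:470]
m[125:175,428:470]=((sub[...,2]-sub[...,1]>=1)&(sub.min(2)>70))
for c in blobs(m,100):print("headrect",cv2.minAreaRect(c),[ang(T(0,0,0)*0+ray(d,cv2.minAreaRect(c)[0],.162)-ax)])
```

```text
bar top [0.60025817 0.12263705] [0.56982066 0.01301281] [0.58503941 0.06782493] -105.51748286725795 0.11377133387298309
bar side [0.56152675 0.0189191 ] [0.59984814 0.11640067] [0.58068744 0.06765989] -111.46049689031574 0.10474342120969987
head [ 0.67942528 -0.15386201] -65.95694767786567 0.24403455263783605
foot [ 0.68118949 -0.15408312] -65.60117101969485 0.24495997803868277
wside [ 0.66810799 -0.12572446] -65.65442727877318 0.2137302853570381
footside [ 0.67466806 -0.15090257] -66.70812266681608 0.23941425013576562
tallT [0.682286 0.016912] -26.98696130469948 0.11478495605780457
tallS [0.67908084 0.02411761] -24.369936335345287 0.10877242813592518
window normal 113.22869573633608 0.05673294390989101
headrect ((448.5, 149.5), (49.0, 41.0), 90.0) [np.float64(-65.94084023716273)]
```

Emit:
send_rows(steps=[1,0,0,-2,0,1,0,0,-2,0,1,-3.3,-2,0,0,1,-3.3,-2,0,0,1,-3.3,-2,0,0,1,-3.3,-2,0,0,1,-3.3,-2,0,0,1,-3.3,-2,0,0,1,-3.3,-2,0,0,1,-3.3,-2,0,0,1,-3.3,-2,0,0,1,-3.3,-2,0,0])

```text
clock: 1.5
position: [0.4362, 0.2436, 0.2388]
ee_rot: [0.0, 0.168, 0.986, 0.0]
contact_force: [0.9, 0.3, -0.2]
width: 0.0856
gripper_force: 0.0
```

Emit:
send_rows(steps=[1,-3.3,-2,0,0,1,-3.3,-2,0,0,1,-3.3,-2,0,0,1,-3.3,-2,0,0,1,-3.3,-2,0,0,1,-3.3,-2,0,0,1,0,0,0,0,1,0,0,0,0])

```text
clock: 2.3
position: [0.5827, 0.0656, 0.2381]
ee_rot: [-0.001, 0.168, 0.986, 0.0]
contact_force: [1.1, 0.1, 0.1]
width: 0.0856
gripper_force: 0.0
```

Emit:
send_rows(steps=[1,0,0,0,8,1,0,0,0,8,1,0,0,0,8,1,0,0,0,8,1,0,0,0,8,1,0,0,0,8,1,0,0,0,8,1,0,0,0,8,1,0,0,0,8,1,0,0,0,8,1,0,0,0,6,1,0,0,0,0])

```text
clock: 3.5
position: [0.5816, 0.0676, 0.239]
ee_rot: [-0.0, 0.794, 0.607, 0.0]
contact_force: [0.6, 0.1, -0.8]
width: 0.0852
gripper_force: 0.0
```

Emit:
send_rows(steps=[1,0,0,0,0,1,0,0,0,0])

```text
clock: 3.7
position: [0.5822, 0.0668, 0.2388]
ee_rot: [-0.0, 0.794, 0.608, 0.0]
contact_force: [-0.4, -0.2, -0.3]
width: 0.0852
gripper_force: 0.0
```

Emit:
send_rows(steps=[1,0,0,2,0,1,0,0,2,0,1,0,0,2,0,1,0,0,1.5,0,1,0,0,1.5,0,1,0,0,0,0,1,0,0,0,0])

```text
clock: 4.4
position: [0.5827, 0.0663, 0.1489]
ee_rot: [-0.0, 0.795, 0.607, -0.0]
contact_force: [0.4, 0.0, -0.2]
width: 0.0854
gripper_force: 0.0
```

Run:
```python
from h import *
for n,sl in(("top",np.s_[120:270,275:475]),("side",np.s_[95:265,220:390])):
    cv2.imwrite(f"pics/{n}2.png",cv2.resize(get_image(n)["color"][sl],None,fx=3,fy=3,interpolation=cv2.INTER_CUBIC)[...,::-1])
```

```text
(no output)
```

View pics/side2.png

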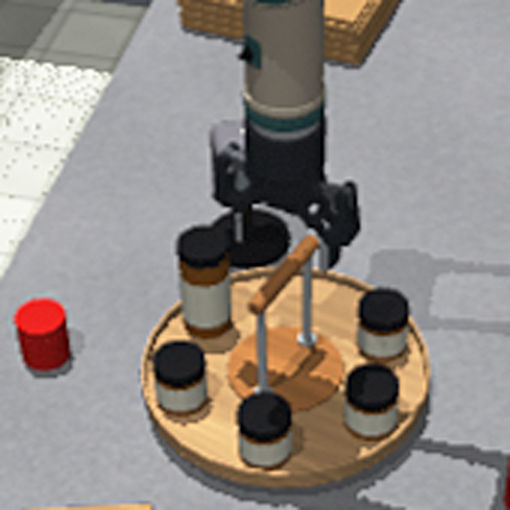

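Run:
```python
from h import *
st=get_state();print(st["position"],st["qpos"])
s=get_image("side")
def pr(p,d=s):
    q=d["T"][:3,:3].T@(np.array(p)-d["T"][:3,3]);q=d["mtx"]@q;q=q[:2]/q[2];return q,(q-[220,95])*3
print("tcp",pr(st["position"]))
for a in(1,-1):print("finger",pr(st["position"]+a*.045*np.array([.966,-.26,0])+[0,0,.013]))
for p in((.5995,.1226,.168),(.570,.013,.168),(.58,.069,.168)):print("bar",pr(p))
print(ray(s,(220+330/3,95+262/3),.162))
t=get_image("top");print(pr(st["position"],t))
```

```text
[0.58336342 0.06630412 0.1497481 ] [-5.40631978e-03  3.23431077e-01  1.56003786e+00  1.50919230e-04
  1.25620867e+00  2.61100874e-01]
tcp (array([314.62361936, 189.60445092]), array([283.87085808, 283.81335275]))
finger (array([301.41947987, 181.72741715]), array([244.25843962, 260.18225146]))
finger (array([328.01787218, 191.19572333]), array([324.05361653, 288.58717   ]))
bar (array([304.72637184, 197.08272786]), array([254.17911552, 306.24818359]))
bar (array([322.81987108, 174.22077713]), array([308.45961324, 237.66233139]))
bar (array([315.45735327, 185.87494693]), array([286.3720598 , 272.62484079]))
[0.54237387 0.03777636]
(array([350.2523767 , 191.38546898]), array([390.7571301 , 289.15640694]))
```

View pics/top2.png

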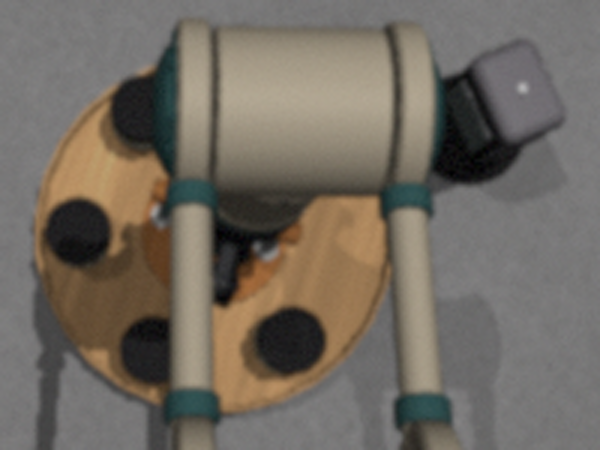

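The side view shows the fingers at about (330,262) in the crop, higher than the expected (324,289). I'll zoom in before closing.

Run:
```python
from h import *
s=get_image("side");t=get_image("top")
a=cv2.resize(s["color"][125:205,280:360],None,fx=7,fy=7,interpolation=cv2.INTER_CUBIC)
a=np.clip(a.astype(float)*1.6+20,0,255).astype(np.uint8)
cv2.imwrite("pics/s3.png",a[...,::-1])
def pr(p,d):
    q=d["mtx"]@(d["T"][:3,:3].T@(np.array(p)-d["T"][:3,3]));return q[:2]/q[2]
f=np.array([.540,.078,.162]);print("expect top",pr(f,t),(pr(f,t)-[275,120])*3, "ray",ray(t,(351,213),.162),ray(t,(351,213),.195))
```

```text
expect top [345.42166813 209.7688182 ] [211.2650044 269.3064546] ray [0.53286339 0.06543769] [0.5302648  0.06804663]
```

View pics/s3.png

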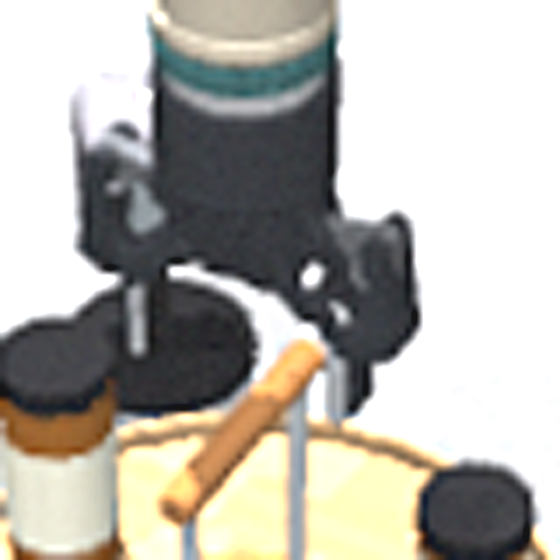

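Run:
```python
from h import *
def pr(p,d):
    q=d["mtx"]@(d["T"][:3,:3].T@(np.array(p)-d["T"][:3,3]));return (q[:2]/q[2]).round(1)
s=get_image("side");t=get_image("top");print(get_state()["position"],get_state()["contact_force"])
p=np.array([.1897,.5422,.1979]);y=np.array([.33,.944,0])
for k in(-.0425,.0425):print("start finger",pr(p+k*y+[0,0,.013],s),pr(p+k*y+[0,0,.013],t))
P=np.array([.583,.0663,.1497]);y=np.array([.966,-.26,0]);x=np.array([.26,.966,0])
for k in(-.0425,.0425):
  for w in(-.011,.011):print("now",pr(P+k*y+w*x+[0,0,.013],s),pr(P+k*y+w*x+[0,0,.013],t))
# best-fit shift of the pad tips seen at s(299.5,175.5),(328.3,184.5)
for dz in(0,.01,.02,.03,.04):print(dz,[ray(s,u,.1627+dz).round(3) for u in((299.5,175.5),(328.3,184.5))],ray(t,(351,213),.1627+dz).round(3))
old=cv2.imread("pics/side0.png")[300:380,390:500]
cv2.imwrite("pics/s4.png",np.clip(cv2.resize(old,None,fx=5,fy=5,interpolation=cv2.INTER_CUBIC).astype(float)*1.5+20,0,255).astype(np.uint8))
```

```text
[0.58285039 0.06620879 0.14914296] [ 0.75842741  0.3592595  -0.89246162]
start finger [452.1 330.9] [138.8 383. ]
start finger [436.9 362. ] [100.5 368.3]
now [329.1 188.7] [350.5 210.2]
now [325.7 193.2] [341.  207.6]
now [304.  179.9] [360.3 174.2]
now [300.5 184.2] [350.9 171.6]
0 [array([0.64 , 0.028]), array([0.545, 0.049])] [0.533 0.065]
0.01 [array([0.636, 0.039]), array([0.543, 0.06 ])] [0.532 0.066]
0.02 [array([0.633, 0.05 ]), array([0.541, 0.071])] [0.531 0.067]
0.03 [array([0.63 , 0.061]), array([0.539, 0.081])] [0.53  0.068]
0.04 [array([0.627, 0.072]), array([0.536, 0.092])] [0.53  0.069]
```

View pics/s4.png

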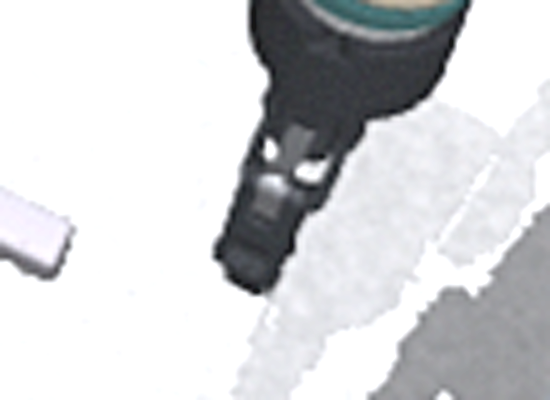

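The pictures put the open tips about 2 cm higher than I modelled, so I'll go 8 mm lower, which is safe either way. Then I'll close gently and check.

Emit:
send_rows(newtons=30, steps=[1,0,0,0.8,0,0,0,0,0,0,-0.2,0,0,0,0,-0.4,0,0,0,0,-0.6,0,0,0,0,-0.8,0,0,0,0,-1,0,0,0,0,-1,0,0,0,0,-1,0,0,0,0,-1,0,0,0,0])

```text
clock: 5.8
position: [0.5851, 0.0661, 0.1442]
ee_rot: [0.002, 0.795, 0.607, 0.003]
contact_force: [-0.9, -0.1, 12.4]
width: 0.0
gripper_force: 6.3
```

Run:
```python
from h import *
s=get_image("side");st=get_state();print({k:np.round(st[k],4) for k in("position","contact_force","moment","width","gripper_force")})
a=cv2.resize(s["color"][125:225,270:370],None,fx=6,fy=6,interpolation=cv2.INTER_CUBIC)
cv2.imwrite("pics/s5.png",np.clip(a.astype(float)*1.5+20,0,255).astype(np.uint8)[...,::-1])
```

```text
{'position': array([0.5851, 0.0661, 0.1442]), 'contact_force': array([-0.5288, -1.1254, 12.1385]), 'moment': array([-0.0448,  0.1204, -0.0159]), 'width': np.float64(0.0004), 'gripper_force': np.float64(6.2657)}
```

View pics/s5.png

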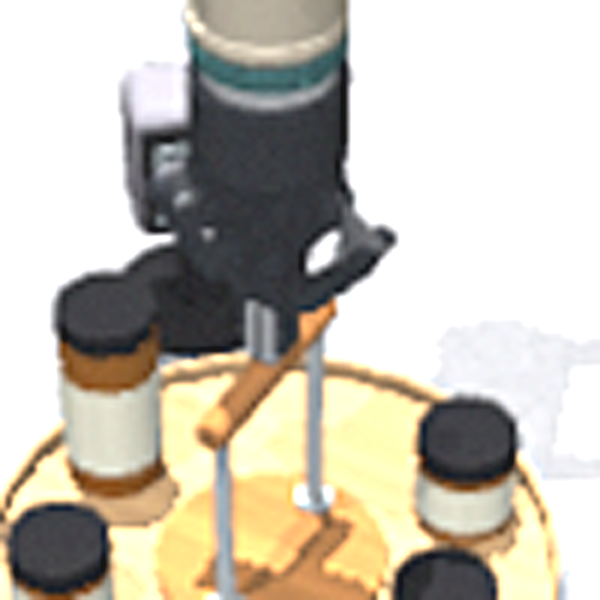

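The fingers shut above the bar with the tips resting on its top (crop (265,355)), so the tip is really at 0.177 while the state reads 0.144. The true height is therefore about 33 mm above the reading. It is centred on the bar sideways. I'll lift, reopen and go about 33 mm deeper than planned.

Emit:
send_rows(steps=[-1,0,0,-1,0,-1,0,0,-1.5,0,1,0,0,0,0,1,0,0,0,0,1,0,0,0,0,1,0,0,0,0,1,0,0,0,0,1,0,0,0,0])

```text
clock: 6.65
position: [0.5824, 0.0662, 0.1653]
ee_rot: [-0.0, 0.795, 0.607, -0.0]
contact_force: [1.1, 0.7, 0.5]
width: 0.0849
gripper_force: 0.0
```

Emit:
send_rows(steps=[1,0,0,1,0,1,0,0,1,0,1,0,0,1,0,1,0,0,1,0,1,0,0,0.8,0,1,0,0,0,0,1,0,0,0,0])

```text
clock: 7.35
position: [0.5826, 0.0662, 0.1175]
ee_rot: [-0.0, 0.795, 0.607, -0.0]
contact_force: [-0.1, 0.8, -0.5]
width: 0.0855
gripper_force: 0.0
```

Emit:
send_rows(newtons=40, steps=[0,0,0,0,0,-0.2,0,0,0,0,-0.4,0,0,0,0,-0.6,0,0,0,0,-0.8,0,0,0,0,-1,0,0,0,0,-1,0,0,0,0,-1,0,0,0,0,-1,0,0,0,0])

```text
clock: 8.25
position: [0.5843, 0.0659, 0.1182]
ee_rot: [0.001, 0.795, 0.607, 0.001]
contact_force: [5.3, -1.0, 0.5]
width: 0.0166
gripper_force: 38.9
```

Run:
```python
from h import *
s=get_image("side");st=get_state();print({k:np.round(st[k],4) for k in("position","ee_rot","contact_force","moment","width","gripper_force")})
a=cv2.resize(s["color"][125:225,270:370],None,fx=6,fy=6,interpolation=cv2.INTER_CUBIC)
cv2.imwrite("pics/s6.png",np.clip(a.astype(float)*1.5+20,0,255).astype(np.uint8)[...,::-1])
```

```text
{'position': array([0.5842, 0.0658, 0.1182]), 'ee_rot': array([0.0012, 0.7949, 0.6067, 0.0012]), 'contact_force': array([ 4.7076, -1.8209,  0.0483]), 'moment': array([-0.3027, -0.7609,  0.0346]), 'width': np.float64(0.0168), 'gripper_force': np.float64(38.9447)}
```

View pics/s6.png

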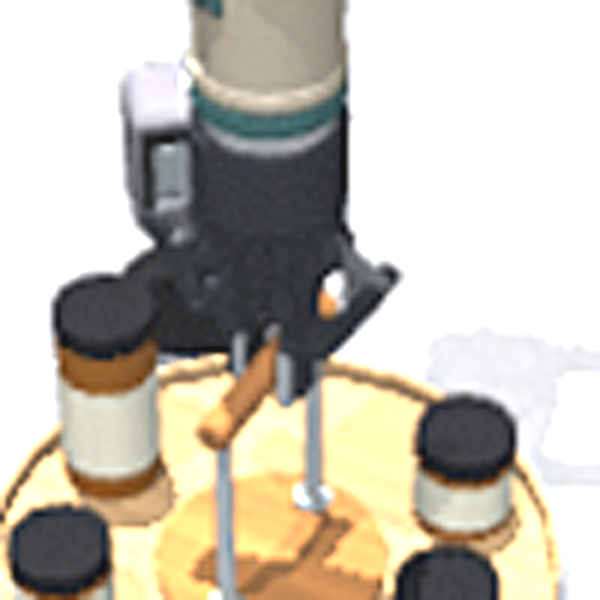

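The bar sits between the pads, which read 17 mm wide at 39 N, and the scene is undisturbed. Now I turn about 38.6° clockwise.

Emit:
send_rows(newtons=60, steps=[-1,0,0,0,0.5,-1,0,0,0,1,-1,0,0,0,1.5,-1,0,0,0,2,-1,0,0,0,2,-1,0,0,0,2,-1,0,0,0,2,-1,0,0,0,2,-1,0,0,0,2,-1,0,0,0,2,-1,0,0,0,2,-1,0,0,0,1])

```text
clock: 9.5
position: [0.5832, 0.0664, 0.1183]
ee_rot: [0.0, 0.888, 0.459, 0.001]
contact_force: [2.7, -0.1, 1.9]
width: 0.0162
gripper_force: 58.6
```

Emit:
send_rows(steps=[-1,0,0,0,1,-1,0,0,0,2,-1,0,0,0,2,-1,0,0,0,2,-1,0,0,0,2,-1,0,0,0,2,-1,0,0,0,2,-1,0,0,0,2,-1,0,0,0,1.5,-1,0,0,0,1,-1,0,0,0,0.5,-1,0,0,0,0])

```text
clock: 10.7
position: [0.5825, 0.067, 0.1183]
ee_rot: [-0.001, 0.949, 0.314, 0.0]
contact_force: [2.9, 0.7, 5.2]
width: 0.016
gripper_force: 59.0
```

Run:
```python
from h import *
st=get_state();print({k:np.round(st[k],4) for k in("position","ee_rot","contact_force","moment","width","gripper_force","qpos")})
q=st["ee_rot"];print("y angle",np.degrees(2*np.arctan2(q[2],q[1]))-90)
ax=np.array([.580,.069])
for n in("top","side"):
    d=get_image(n);im=d["color"];m=im.max(2)<45;z=np.zeros_like(m)
    if n=="top":z[125:270,280:480]=1
    else:z[130:265,250:380]=1
    for c in blobs(m&z,40):
        (u,v),r=cv2.minEnclosingCircle(c);o=[]
        for h in(.09,.148):
            p=ray(d,(u,v),h)-ax;o+=[np.degrees(np.arctan2(p[1],p[0])).round(1),np.hypot(*p).round(3)]
        print(n,round(u,1),round(v,1),round(r,1),cv2.contourArea(c),o)
    cv2.imwrite(f"pics/{n}7.png",im[...,::-1])
```

```text
{'position': array([0.5825, 0.067 , 0.1183]), 'ee_rot': array([-6.000e-04,  9.493e-01,  3.145e-01,  3.000e-04]), 'contact_force': array([2.8748, 0.6736, 5.2065]), 'moment': array([ 0.2677, -0.2748, -0.0442]), 'width': np.float64(0.016), 'gripper_force': np.float64(58.9828), 'qpos': array([-5.1000e-03,  3.4710e-01,  1.6073e+00,  1.6000e-03,  1.1870e+00,
        9.2530e-01])}
y angle -53.344525504375554
top 347.0 240.0 9.1 99.5 [np.float64(179.9), np.float64(0.106), np.float64(177.7), np.float64(0.107)]
top 305.1 214.6 10.9 333.5 [np.float64(114.7), np.float64(0.111), np.float64(117.0), np.float64(0.112)]
top 355.4 196.0 10.8 58.0 [np.float64(-90.3), np.float64(0.02), np.float64(-115.4), np.float64(0.016)]
top 355.0 192.0 10.2 51.5 [np.float64(-62.9), np.float64(0.021), np.float64(-80.5), np.float64(0.014)]
top 309.1 169.2 11.0 310.5 [np.float64(55.4), np.float64(0.113), np.float64(59.6), np.float64(0.107)]
top 430.0 161.9 18.9 731.5 [np.float64(-67.0), np.float64(0.22), np.float64(-68.3), np.float64(0.201)]
side 323.0 233.3 8.8 205.0 [np.float64(113.2), np.float64(0.121), np.float64(109.9), np.float64(0.173)]
side 286.6 225.7 8.7 188.5 [np.float64(58.8), np.float64(0.123), np.float64(73.4), np.float64(0.163)]
side 348.8 214.7 8.4 183.0 [np.float64(169.1), np.float64(0.109), np.float64(146.4), np.float64(0.138)]
side 280.0 199.7 8.3 166.0 [np.float64(1.6), np.float64(0.113), np.float64(32.7), np.float64(0.111)]
side 313.7 165.4 26.9 939.5 [np.float64(-74.9), np.float64(0.187), np.float64(-74.1), np.float64(0.118)]
```

Emit:
send_rows(steps=[-1,0,0,0,0.4,-1,0,0,0,0.4,-1,0,0,0,0.4,-1,0,0,0,0,-1,0,0,0,0,-1,0,0,0,0])

```text
clock: 11.4
position: [0.5825, 0.0671, 0.1183]
ee_rot: [-0.001, 0.952, 0.305, 0.0]
contact_force: [2.4, 0.5, 5.0]
width: 0.0167
gripper_force: 59.0
```

Run:
```python
from h import *
st=get_state();q=st["ee_rot"];print("y angle",np.degrees(2*np.arctan2(q[2],q[1]))-90,st["contact_force"],st["gripper_force"],st["qd"].round(4))
ax=np.array([.580,.069]);d=get_image("top");im=d["color"];m=im.max(2)<45;m[:,:280]=0;m[:,330:]=0;m[:125]=0;m[270:]=0
for c in blobs(m,200):
    (u,v),r=cv2.minEnclosingCircle(c);p=ray(d,(u,v),.09)-ax;print(np.degrees(np.arctan2(p[1],p[0])),np.hypot(*p))
# tall jar paper band / amber seen from the side: amber & pale blobs in the window's neighbourhood
s=get_image("side")["color"];h=cv2.cvtColor(s,cv2.COLOR_RGB2HSV).astype(int)
S=get_image("side")
def pr(p,d):
    k=d["mtx"]@(d["T"][:3,:3].T@(np.array(p)-d["T"][:3,3]));return (k[:2]/k[2]).round(1)
for a in(-64,-66,-68):
    a=np.radians(a);b=ax+.112*np.array([np.cos(a),np.sin(a)]);print("expect tall",[pr([*b,z],S) for z in(.03,.09,.148)])
for v in range(165,195,4):print(v,[tuple(int(x) for x in s[v,u]) for u in range(288,322,3)])
```

```text
y angle -54.53480442390465 [2.35986593 0.4624056  5.03470932] 58.96638572216034 [-0.0005  0.0004 -0.0015 -0.0002  0.0011  0.0025]
113.40721245736107 0.11195898731511872
53.72095172554459 0.11285359780361474
expect tall [array([308.3, 194.3]), array([308. , 180.9]), array([307.6, 167.2])]
expect tall [array([309.5, 194.2]), array([309.1, 180.7]), array([308.8, 167. ])]
expect tall [array([310.6, 194. ]), array([310.3, 180.6]), array([310. , 166.9])]
165 [(168, 171, 173), (173, 173, 178), (188, 189, 194), (118, 120, 122), (28, 28, 29), (34, 35, 37), (27, 32, 35), (22, 23, 25), (12, 13, 15), (22, 23, 28), (28, 29, 32), (24, 23, 25)]
169 [(171, 172, 176), (54, 54, 56), (30, 32, 34), (31, 31, 33), (32, 31, 35), (31, 32, 36), (29, 29, 33), (21, 21, 26), (26, 27, 31), (18, 19, 22), (32, 33, 38), (57, 58, 61)]
173 [(141, 142, 147), (30, 29, 33), (18, 17, 18), (16, 16, 20), (16, 15, 9), (15, 16, 20), (21, 19, 24), (20, 21, 23), (25, 25, 28), (19, 20, 22), (15, 15, 18), (72, 73, 79)]
177 [(170, 171, 175), (27, 28, 30), (25, 26, 27), (14, 13, 17), (71, 46, 24), (86, 53, 22), (82, 49, 20), (52, 33, 24), (19, 20, 25), (25, 24, 28), (30, 30, 33), (52, 54, 55)]
181 [(171, 173, 177), (168, 169, 173), (9, 10, 13), (16, 19, 20), (103, 104, 94), (99, 78, 56), (81, 42, 8), (86, 44, 7), (18, 17, 19), (26, 27, 30), (19, 21, 25), (17, 18, 21)]
185 [(168, 170, 172), (169, 170, 175), (166, 168, 173), (79, 86, 94), (125, 117, 103), (125, 133, 125), (132, 120, 102), (121, 87, 59), (132, 85, 44), (32, 36, 37), (16, 18, 20), (17, 19, 25)]
189 [(186, 176, 171), (169, 133, 93), (83, 65, 45), (208, 135, 75), (201, 133, 75), (178, 117, 67), (121, 80, 44), (104, 66, 33), (87, 55, 29), (67, 69, 72), (18, 18, 25), (201, 160, 116)]
193 [(106, 84, 58), (242, 199, 139), (238, 195, 137), (102, 71, 43), (81, 78, 78), (130, 131, 119), (141, 141, 128), (134, 135, 122), (128, 128, 116), (77, 80, 82), (190, 152, 108), (215, 168, 116)]
```

Run:
```python
from h import *
S=get_image("side");ax=np.array([.580,.069])
def pr(a,z):
    a=np.radians(a);p=[*(ax+.112*np.array([np.cos(a),np.sin(a)])),z]
    k=S["mtx"]@(S["T"][:3,:3].T@(np.array(p)-S["T"][:3,3]));return (k[:2]/k[2]).round(1)
old=cv2.imread("pics/side0.png")[...,::-1]
def band(im,v0,v1,u0,u1):
    h=cv2.cvtColor(im,cv2.COLOR_RGB2HSV).astype(int)
    for v in range(v0,v1):
        m=np.where((h[v,u0:u1,1]<60)&(h[v,u0:u1,2]>70))[0]+u0
        print(v,m.min() if len(m) else None,m.max() if len(m) else None,len(m))
print("old exp",pr(-27.3,.08));band(old,190,202,277,302)
print("new exp",pr(-66,.05));band(S["color"],190,202,290,325)
```

```text
old exp [289.1 191. ]
190 277 295 14
191 277 296 20
192 277 296 20
193 277 296 20
194 277 296 20
195 277 296 18
196 277 296 17
197 280 296 17
198 280 296 17
199 281 296 16
200 281 295 15
201 282 295 14
new exp [309.4 189.8]
190 311 320 5
191 307 314 8
192 303 315 13
193 300 315 16
194 299 313 15
195 299 311 10
196 299 301 3
197 299 301 3
198 299 301 3
199 299 301 3
200 299 301 3
201 300 301 2
```

```bash
python3 -c "
from rig import *
print(sign_off())"
```

```text
the job is handed in; nothing more can be done
None
```

I turned the carousel until the tall jar faces the scanner window, within about 1–2° by my measurements, and handed the job in at about 12 s with the gripper still holding the handle (59 N). On a first try, the fingers closed above the bar and pressed its top with about 12 N, before any turning. I saw no jar or bench item disturbed in the pictures, but the tall jar was mostly hidden at the end, so its final angle comes mainly from the other jars.

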